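# Re-index a locked feed funnel over the open crucible

## Robot

A 6-joint arm with a two-finger parallel gripper is mounted at the origin on a cart in front of the work surface, level with it; the furniture and walls round the work are solid. World frame = base frame: x ahead of the robot, y to its left, z up, the work surface at z = 0. Lengths are in mm, angles in rad, forces in N, time in s.
With the tool pointing down it reaches from about 250 to 775 mm from the base axis. Payload 4 kg.
Tool frame: the origin (TCP) lies between the finger pads; the fingertips stand 11 mm ahead of it and the grasp point (between the pads) lies 8 mm behind it (manip.tip_extent is the z of the fingertips in the tool frame, in mm); z points along the fingers, y is the direction in which the jaws open and shut (so a half turn about z gives the same grasp; the last joint's range is limited). The gripper opens to 85 mm and grips with 20 to 120 N. Pads are 22 mm wide; open, the fingers measure 114 mm over their backs; the gripper's body (76 mm by 85 mm) begins 54 mm behind the grasp point. The pads swing forward as they close: fully open they stand 13 mm farther back than shut.
Start: joints at [1.231, 0.087, 1.371, -0, 1.684, -0.103], TCP at [129.034, 534.667, 220.441] pointing down, gripper open.
Joint ranges: [-3.1, 3.1], [-0.76, 2.03], [0.27, 2.55], [-1.08, 4.22], [0.17, 2.65], [-2.57, 2.57]. Speed limits (rad/s): [2.79, 2.79, 3.14, 3.14, 3.14, 3.14].

## Interface

Orientations are given as a rotation vector (axis times angle).
In Python, from bench import manip gives the robot as it stands. The module is installed in compiled form; this text tells all that it offers. Calls block until the motion is done:
- manip.move_ptp(position, orientation): joint-space move of the TCP to a pose.
- manip.servo_line(position, speed=150, rot=None): straight line of the TCP; rot=None keeps the orientation; speed is the mean speed in mm/s.
- manip.movej(angles): joint-space move.
- manip.ungrasp() and manip.clamp(): open the fingers fully, or close them until they stop; the grip force is fixed at half the most.
- manip.pause(seconds).
- manip.ik(position, orientation): joint angles nearest the present ones, or None.
- manip.state(): the state.
- manip.capture(name): name is "scene" or "side" or "wrist"; returns a dict with "frame" (384x512x3 uint8, red, green, blue), "fov_y" (degrees; the focal length in pixels is half the picture's height over the tangent of half this angle, whatever the lens; pixels are square), "cx", "cy" (the principal point, pixels), "R" (3x3) and "t" (3): a world point X has camera coordinates R X + t; the wrist camera has in their place "T_tool_cam" (4x4, takes a point from camera to tool coordinates, whose origin is the TCP and whose axes are the flange's). Camera axes: x right, y down, z forward; pixel columns grow to the right and rows downward; lengths in mm; the calibration is good to about 2 mm. The wrist camera is an equidistant fisheye: a pixel r from the principal point sees the ray r / f radians off the axis. A picture is of the moment at which its call begins: read the wrist's pose just before it. There is no depth.
A pose or a line that the arm cannot do raises manip.PlanningError and nothing moves.
- manip.hand_in(): hands the job in, once; it reports no verdict.
The state is a dict: "time_s": time; "joints": joint angles; "joint_vel": joint speeds; "effort": joint torques, N m; "ee_pos": TCP position; "eef_rot": TCP orientation; "wrist_force": force on the tool from outside, world axes, zero at the start; "torque": the same for the moment, N m; "gripper_width": finger opening in mm.
Only numpy, scipy, OpenCV 4.12 (cv2) and the standard library are available. Lean on these libraries where they do the work, as an engineer would, in place of code of your own. Each camera call takes 0.05 s, during which the arm holds its last target. There are 200 camera calls.

## Task

The feed funnel is locked in its empty middle position; set it over the only vessel without a lid, the open crucible. Pull the plunger up by its T-handle, twist it so that it stays out by itself and let go, swing the funnel arm round by pushing it until it stands over the open crucible, then twist the plunger back so that it drops fully home and locks the arm there. Leave the vessels where they stand on their pads and do not disturb the things round about.

Things in the scene. Friction and masses are not known exactly. Their poses are not given: they have to be found in the camera images.
- feed_stand: Fixed steel indexing stand: grey column 48 mm across, 61 mm high, on a 100 mm foot. Origin on the table, on the arm's vertical swivel axis; z up; x points from the plunger through the axis to the funnel's empty middle position. Four 56 mm pads, 4 mm thick, lie 120 mm from the axis at -60, -30, +30, +60 degrees from x (counter-clockwise from above positive); each carries one vessel.
- collar_top (a point): Centre of the top of the slotted steel collar (32 x 29 mm) round the plunger, on the plunger axis, at x = -55 mm in the stand's frame, 101 mm above the table. The collar sits on a bracket whose upright (14 x 36 mm, 84 mm high) is at x = -88 mm.
- feed_arm (a joint): Arm's swivel angle (rad) about the stand's axis: 0 = middle (start), positive counter-clockwise from above, stops +-1.25. The lock pin fits notches at 0, +-0.524, +-1.047 only, one per pad, with about +-0.02 play; its round tip finds a notch from within about 0.04. Plunger out, the arm turns against 0.15 N m friction and stays where left. Its 136 mm notched disc has its top at 70 mm, the 22 mm wide arm at 78 mm.
- funnel_outlet (a point): Centre of the funnel's lower opening, 120 mm from the swivel axis, 60 mm above the table. The aluminium funnel is 52 mm across the top, top rim 104 mm above the table.
- push_post_top (a point): Centre of the top of the upright round steel post on the arm, 14 mm in diameter, from the arm (78 mm) up to 137 mm above the table, 62 mm from the swivel axis on the line to the funnel: push the post sideways to swing the arm.
- plunger (a joint): Lift of the spring plunger (m): 0 = fully home, locked (start); at most 0.020. Spring and weight pull it down with about 5 N at 0, 10 N at 0.016. It twists only when lifted above 0.012; twisted and let go it rests on the collar at about 0.012, arm free. About 0.009 when twisted back: the pin stands on the disc between two notches.
- tee (a joint): Twist of the plunger's T-handle about the vertical plunger axis (rad): 0 = cross-pin in line with the collar's slot (start), either direction, stops at +-1.5, positive counter-clockwise seen from above. Twisted by 0.8 or more either way it rests safely on the collar; twisted back to within about 0.1 of 0 and released, it drops into the slot.
- tee_grip (a point): Centre of the T-handle's black bar, on the plunger axis, 130 mm above the table when home; rises with the plunger. The bar is 70 mm long, 12 mm thick and 16 mm high; at tee = 0 it lies along the stand's y axis. Below the bar there is only a 10 to 18 mm stem for 21 mm down to the collar when home.
- open_crucible: Open white porcelain crucible without lid, 45 mm across the rim and 37 mm high, standing on one of the four pads (which one varies). Origin at the centre of its underside, z up.
- lidded_crucible: White porcelain crucible with a knobbed lid, 48 mm across, 48 mm high, on another pad. Origin under its centre.
- small_tin: Aluminium tin with closed lid, 50 mm across, 34 mm high, on another pad. Origin under its centre.
- wide_tin: Aluminium tin with closed lid, 64 mm across, 30 mm high, on another pad. Origin under its centre.
- jar: Bystander: plastic jar with screw lid, 61 mm across, 84 mm high, on the table to the left (+y side) of the plunger, about 90 mm from it. Origin under its centre.
- vial: Bystander: glass vial with screw cap, 27 mm across, 70 mm high, on the table to the right (-y side) of the plunger, about 85 mm from it. Origin under its centre.
- tape: Bystander: roll of tape, 78 mm across, 25 mm high, far left. Origin under its centre.
- timer: Bystander: countdown timer, 40 x 62 x 17 mm, far left. Origin under its centre.
Things that resemble listed ones, but are neither listed nor needed, are in the scene too. Leave any brown look-alike of the small_tin alone. Leave any blue look-alike of the wide_tin alone.

How it is judged (in metres and radians):
On the way, in this order (a step that is already met when the one before it is completed fails the run):
1. the plunger has been pulled and twisted and stays out by itself, with the fingers off it and the arm still in the middle (value of joint plunger above 0.0095 m and contact force between the fingers and tee below 0.1 N and value of joint feed_arm between -0.1 and 0.1 rad), for 0.2 s.
2. the funnel has been swung over the open crucible with the lock pin still out of its notches (value of joint plunger above 0.007 m and horizontal distance between funnel_outlet and open_crucible below 0.03 m), for 0.05 s.
At the end, for the whole second after the job is handed in: The plunger is home within 2 mm, the funnel outlet stands within 10 mm (horizontally) of the axis of the open crucible and the arm is at rest; every vessel is upright (within 0.1 rad) and within 12 mm of where it stood (value of joint plunger below 0.002 m and horizontal distance between funnel_outlet and open_crucible below 0.01 m and velocity of joint feed_arm between -0.05 and 0.05 rad/s and distance of each of open_crucible, lidded_crucible, small_tin, wide_tin from where it was at the start of the episode below 0.012 m and angle between each of open_crucible, lidded_crucible, small_tin, wide_tin's own z axis and vertical below 0.1 rad); the robot touches nothing.
It fails at once if a vessel is pushed more than 20 mm from its place or tipped (distance of any of open_crucible, lidded_crucible, small_tin, wide_tin from where it was at the start of the episode above 0.02 m or angle between any of open_crucible, lidded_crucible, small_tin, wide_tin's own z axis and vertical above 0.3 rad).
It fails at once if a bystander is moved by more than 20 mm or tipped (distance of any of jar, vial, tape, timer from where it was at the start of the episode above 0.02 m or angle between any of jar, vial's own z axis and vertical above 0.3 rad).
It also fails if it takes over 58 s, if anything falls off the work surface, if the arm or the gripper's body presses on something with over 40 N, if the wrist force passes 120 N, or if a joint passes its speed limit or range.

## Working session

There is one attempt and no reset: what is moved stays moved. The work goes in short steps, each a Python script; the robot and the scene stay as the last script left them, time stands still between calls to the robot, and variables do not carry over. Pictures are saved under pics/ and viewed, about 8 in all and at most 12, crops included, and the job is handed in when it is done.

```bash
mkdir -p pics
python3 - <<'E'
from bench import manip
import cv2,pickle
d={}
for n in("scene","side","wrist"):
    s=manip.state();c=manip.capture(n);c['state']=s;d[n]=c
    cv2.imwrite(f"pics/{n}0.png",c["frame"][:,:,::-1])
    print(n,{k:v for k,v in c.items() if k not in("frame","state")})
pickle.dump(d,open("d0.pkl","wb"))
print(s, manip.tip_extent)
E
```

```text
scene {'fov_y': 45.799668502038884, 'cx': 253.26600449095, 'cy': 184.96826303956735, 'R': array([[-0.69125376, -0.72260775, -0.00250631],
       [-0.51527381,  0.49534179, -0.69937787],
       [ 0.50661735, -0.48215615, -0.71474772]]), 't': array([322.76240829, 389.5512741 , 720.58935113])}
side {'fov_y': 51.57527224239787, 'cx': 258.02799847930766, 'cy': 191.56477424775846, 'R': array([[-0.99583579, -0.09090871,  0.00683267],
       [-0.05255044,  0.51117285, -0.8578699 ],
       [ 0.07449517, -0.85465661, -0.51382151]]), 't': array([549.22501584, 181.75797504, 994.70464261])}
wrist {'fov_y': 65.70646984690485, 'cx': 255.2373992483517, 'cy': 194.2293091867901, 'T_tool_cam': array([[ 5.68697424e-04, -9.60368126e-01, -2.78734173e-01,
         7.13174402e+01],
       [ 9.99999732e-01,  4.17638687e-04,  6.01327018e-04,
        -1.85212946e-01],
       [-4.61085127e-04, -2.78734441e-01,  9.60368106e-01,
        -1.53359665e+02],
       [ 0.00000000e+00,  0.00000000e+00,  0.00000000e+00,
         1.00000000e+00]])}
{'time_s': 0.1, 'joints': array([ 1.23090716e+00,  8.79217776e-02,  1.37212500e+00,  2.33274545e-06,
        1.68359270e+00, -1.03120035e-01]), 'joint_vel': array([-0.00142068, -0.00073706, -0.00269967,  0.00138821,  0.0013165 ,
       -0.00135352]), 'effort': array([ 1.73896824e-03, -3.53013003e+01, -3.14219320e+01, -1.98117918e-04,
        7.87234545e-03, -1.77458509e-05]), 'ee_pos': array([128.86639473, 534.20584283, 219.3228574 ]), 'eef_rot': array([-0.370994  , -3.1191535 ,  0.00313534]), 'wrist_force': array([ 0.86906654, -0.72084164, -0.59394116]), 'torque': array([-0.01212836, -0.04564105,  0.01465906]), 'gripper_width': 85.3836251590274} 11.0
```

View pics/scene0.png

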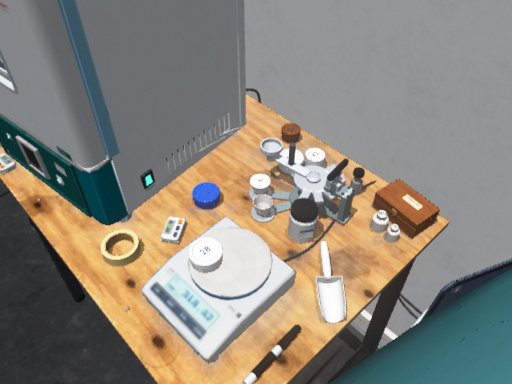

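View pics/side0.png

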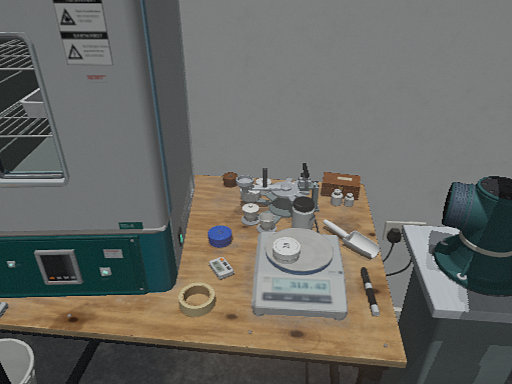

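The scene shows the stand round (315,180), the post at (292,148), the tee near (340,165) and a white open vessel at (263,205). I'll crop it for detail.

```bash
cat > h.py <<'E'
import numpy as np
def ray(c,u,v):
    f=c["frame"].shape[0]/2/np.tan(np.radians(c["fov_y"]/2))
    d=c["R"].T@np.array([(u-c["cx"])/f,(v-c["cy"])/f,1]); o=-c["R"].T@c["t"]
    return o,d
def onz(c,u,v,z):
    o,d=ray(c,u,v); return o+d*(z-o[2])/d[2]
E
python3 - <<'E'
import pickle,cv2
from h import *
d=pickle.load(open("d0.pkl","rb"))
a=cv2.resize(d["scene"]["frame"][125:235,240:375],None,fx=5,fy=5,interpolation=2)
cv2.imwrite("pics/c1.png",a[:,:,::-1])
for n,u,v,z in[("post",292,148,137),("tee",340,165,130),("crucible rim",263,200,41)]:
    print(n,onz(d["scene"],u,v,z))
for n,u,v,z in[("post",265,169,137),("tee",305,167,130),("open",267,222,41)]:
    print("side",n,onz(d["side"],u,v,z))
E
```

```text
post [ 543.34275942 -190.2930796   137.        ]
tee [ 440.90757106 -229.52526958  130.        ]
crucible rim [539.56967726 -99.64889026  41.        ]
side post [ 550.30505517 -194.80120098  137.        ]
side tee [ 436.05559578 -232.76698091  130.        ]
side open [533.92934058 -70.95025672  41.        ]
```

View pics/c1.png

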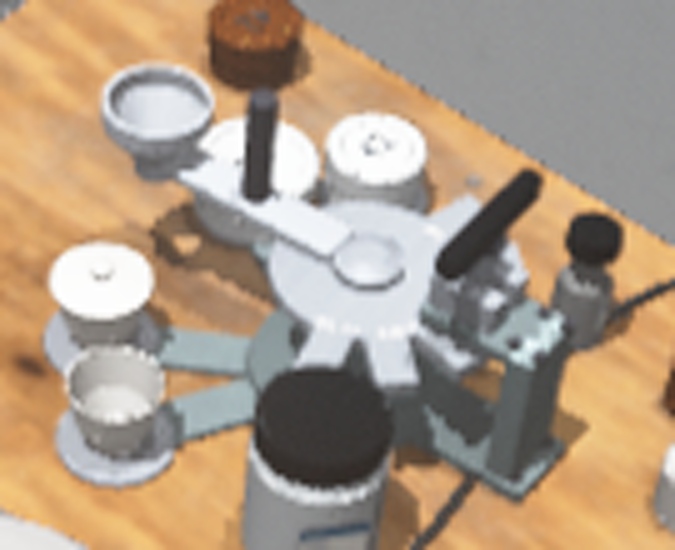

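Open crucible is clearly the outermost vessel on the left (+60°), next to the jar. Now a closer wrist view.

```bash
cat >> h.py <<'E'
from scipy.spatial.transform import Rotation as Ro
def down(yaw):  # tool z down, tool y at yaw
    c,s=np.cos(yaw),np.sin(yaw)
    return Ro.from_matrix(np.array([[-s,c,0],[c,s,0],[0,0,-1]]).T).as_rotvec()
def wrist(m):
    s=m.state(); c=m.capture("wrist"); c["state"]=s
    T=np.eye(4);T[:3,:3]=Ro.from_rotvec(s["eef_rot"]).as_matrix();T[:3,3]=s["ee_pos"]
    c["W"]=T@c["T_tool_cam"]; return c
def wf(c): return 192/np.tan(np.radians(c["fov_y"]/2))
def wonz(c,u,v,z):
    p=np.array([u-c["cx"],v-c["cy"]]);r=np.hypot(*p);th=r/wf(c)
    d=np.r_[p/max(r,1e-9)*np.sin(th),np.cos(th)];d=c["W"][:3,:3]@d;o=c["W"][:3,3]
    return o+d*(z-o[2])/d[2]
def wproj(c,X):
    q=c["W"][:3,:3].T@(np.asarray(X)-c["W"][:3,3]);r=np.hypot(q[0],q[1]);th=np.arctan2(r,q[2])
    return q[:2]/r*th*wf(c)+[c["cx"],c["cy"]]
E
python3 - <<'E'
from bench import manip
from h import *
import cv2,pickle
d=pickle.load(open("d0.pkl","rb"))
print("oven",onz(d["side"],190,295,0),onz(d["side"],190,175,0))
s=manip.state()
manip.move_ptp([100,400,330],s["eef_rot"])
manip.move_ptp([500,-210,300],down(.34))
c=wrist(manip);pickle.dump(c,open("w1.pkl","wb"))
cv2.imwrite("pics/w1.png",cv2.resize(c["frame"],(768,576),interpolation=2)[:,:,::-1])
s=manip.state();print(s["time_s"],s["joints"],s["ee_pos"])
for t in(-1.2,0,1.2): print(t,manip.ik([440,-230,130],down(.34+t)))
E
```

```text
oven [690.18040817 172.84248477   0.        ] [ 824.4661283  -383.67425578    0.        ]
3.5167 [-5.00553059e-01  6.80052164e-02  1.23447001e+00  2.33404126e-04
  1.83869429e+00 -8.42123679e-01] [ 500.30621551 -209.07693529  300.26897672]
-1.2 [-5.95912881e-01  4.12498338e-03  1.63765892e+00 -4.44089210e-16
  1.49980875e+00  2.64087119e-01]
0 [-5.95912881e-01  4.12498338e-03  1.63765892e+00 -4.44089210e-16
  1.49980875e+00 -9.35912881e-01]
1.2 [-5.95912881e-01  4.12498338e-03  1.63765892e+00 -4.44089210e-16
  1.49980875e+00 -2.13591288e+00]
```

View pics/w1.png

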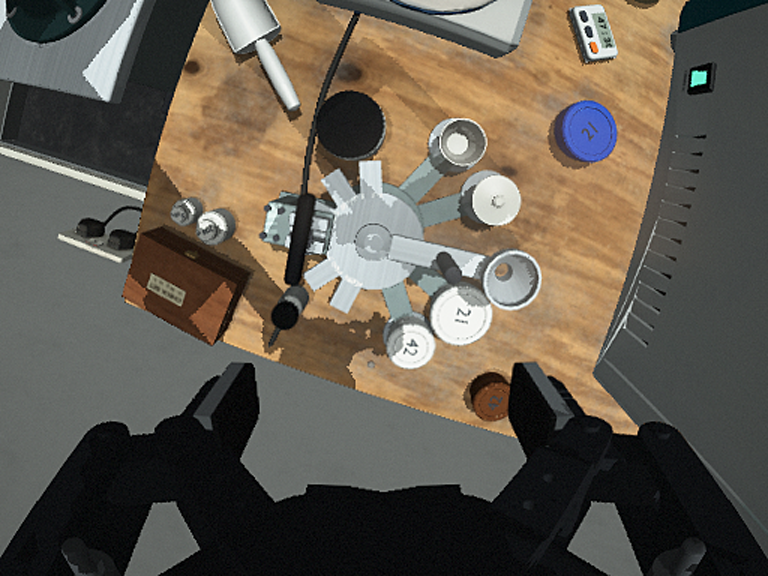

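Wrist view (×1.5): T-bar from (308,195) to (293,283), hub (373,240), funnel (512,279), post top (445,257), open crucible (460,142). Compute the stand pose.

Run:
```python
import pickle,cv2
from h import *
c=pickle.load(open("w1.pkl","rb"));d=pickle.load(open("d0.pkl","rb"))
# bar: dark blob near (300,240)/1.5
g=c["frame"].max(2);m=(g<45).astype(np.uint8)
n,l,st,ce=cv2.connectedComponentsWithStats(m)
for i in range(1,n):
    if st[i,4]>80: print(st[i],ce[i],ce[i]*1.5)
P={}
for nme,u,v,z in[("barA",308,197,138),("barB",293,282,138),("hub",373,240,80),("fun",512,279,104),("post",444,256,137),("open",459,141,41),("lid",495,200,45),("wide",460,315,34),("small",410,341,38)]:
    P[nme]=wonz(c,u/1.5,v/1.5,z)[:2]; print(nme,P[nme])
t=(P["barA"]+P["barB"])/2
for a,b in(("fun",t),("post",t),("fun",P["hub"])):
    e=P[a]-b; print(a,np.hypot(*e),np.arctan2(e[1],e[0]))
e=P["barA"]-P["barB"];print("bar",np.hypot(*e),np.arctan2(e[1],e[0])-np.pi/2)
```

```text
[   4    0   67   29 1148] [31.15069686 11.19860627] [46.7260453  16.79790941]
[   1    0  139  121 6240] [76.11314103 64.93669872] [114.16971154  97.40504808]
[452   0  60  22 671] [474.31445604   7.09687034] [711.47168405  10.64530551]
[ 208    8   48   97 1740] [231.86724138  78.42931034] [347.80086207 117.64396552]
[458  42  20  22 209] [467.88516746  52.99043062] [701.8277512   79.48564593]
[190 104  20  87 712] [199.50140449 157.25842697] [299.25210674 235.88764045]
[ 52 138  43  20 208] [ 66.71634615 148.75961538] [100.07451923 223.13942308]
[ 95 151  72  78 861] [136.63414634 176.86643438] [204.95121951 265.29965157]
[ 73 153  19  14 155] [ 82.68387097 158.80645161] [124.02580645 238.20967742]
[181 200  18  30 286] [189.28671329 210.43006993] [283.93006993 315.6451049 ]
[    0   242   512   142 37421] [255.16306352 335.43996686] [382.74459528 503.1599503 ]
barA [ 433.33409918 -180.71264622]
barB [ 441.58550394 -244.20258769]
hub [ 489.43735154 -204.58510285]
fun [ 607.95192907 -191.73575055]
post [ 539.92730631 -188.69928311]
open [533.94791595 -96.37048779]
lid [ 584.6166029  -135.53879712]
wide [ 598.44049857 -254.36513289]
small [ 559.8878073  -295.89496852]
fun 171.7467941137346 0.12094825078055917
post 105.18577829438196 0.22783623899115524
fun 119.20910594837088 0.10799816441000927
bar 64.023888895209 0.1292395713426817
```

Run:
```python
import pickle
from h import *
from scipy.optimize import least_squares
c=pickle.load(open("w1.pkl","rb"))
def pol(a): a=np.radians(a);return(120*np.cos(a),120*np.sin(a))
L=[("tee",300.5,239.5,138,(-55,0)),("hub",373,240,80,(0,0)),("fun",512,279,104,(120,0)),("post",458,280,137,(62,0)),("open",459,141,41,pol(60)),("lid",495,200,45,pol(30)),("wide",460,315,34,pol(-30)),("small",410,341,38,pol(-60))]
W=np.array([wonz(c,u/1.5,v/1.5,z)[:2] for _,u,v,z,_ in L]);B=np.array([l[4] for l in L])
def f(p):
    C,S=np.cos(p[2]),np.sin(p[2]);return (W-p[:2]-B@np.array([[C,S],[-S,C]]))
r=least_squares(lambda p:f(p).ravel(),[490,-205,.12],loss="soft_l1",f_scale=3)
print(r.x);[print(l[0],w,e) for l,w,e in zip(L,W,f(r.x))]
a=r.x[2];print("tee",r.x[:2]-55*np.array([np.cos(a),np.sin(a)]))
```

```text
[ 4.89184040e+02 -2.05938361e+02  1.15996200e-01]
tee [ 437.58413208 -211.81217831] [3.03049144 0.49167675]
hub [ 489.43735154 -204.58510285] [0.25331196 1.35325842]
fun [ 607.95192907 -191.73575055] [-0.42570821  0.31426063]
post [ 556.47116763 -201.97929519] [ 5.70376924 -3.21658147]
open [533.94791595 -96.37048779] [-2.80525849 -0.60098513]
lid [ 584.6166029  -135.53879712] [-0.84794521 -1.22489869]
wide [ 598.44049857 -254.36513289] [-0.91239963 -0.85763676]
small [ 559.8878073  -295.89496852] [-0.92069513  6.32390128]
tee [ 434.55364064 -212.30385506]
```

Run:
```python
from bench import manip
from h import *
import cv2,pickle
manip.move_ptp([435.5,-212,220],down(.117)); manip.pause(.2)
c=wrist(manip);pickle.dump(c,open("w2.pkl","wb"))
cv2.imwrite("pics/w2.png",cv2.resize(c["frame"],(768,576),interpolation=2)[:,:,::-1])
s=manip.state();print(s["time_s"],s["ee_pos"],s["joints"])
m=(c["frame"].max(2)<45).astype(np.uint8);n,l,st,ce=cv2.connectedComponentsWithStats(m)
for i in range(1,n):
    if st[i,4]>300: print(i,st[i],ce[i])
print(wproj(c,[435.5,-212,138]),wproj(c,[435.5,-212,122]))
```

```text
4.2583 [ 437.11780503 -212.46305714  221.91929671] [-5.69254509e-01 -5.91207244e-02  1.51592884e+00  1.50111496e-04
  1.68113951e+00 -6.87470026e-01]
1 [   0    0   37   67 1505] [13.00664452 24.84916944]
2 [  0   0  52  79 519] [32.78998073 39.85356455]
3 [   0    0  125  153 6954] [77.98130572 83.02645959]
77 [ 239   60   57   56 2433] [266.65269215  86.81956432]
144 [244 154  17  81 983] [252.491353   196.96846389]
172 [ 113  199   92   74 1051] [166.9096099  218.60228354]
196 [231 239  24  31 429] [242.92540793 250.65268065]
197 [    0   242   512   142 37479] [255.120841   335.33125217]
[253.27485137 195.37685453] [253.33437255 190.223962  ]
```

View pics/w2.png

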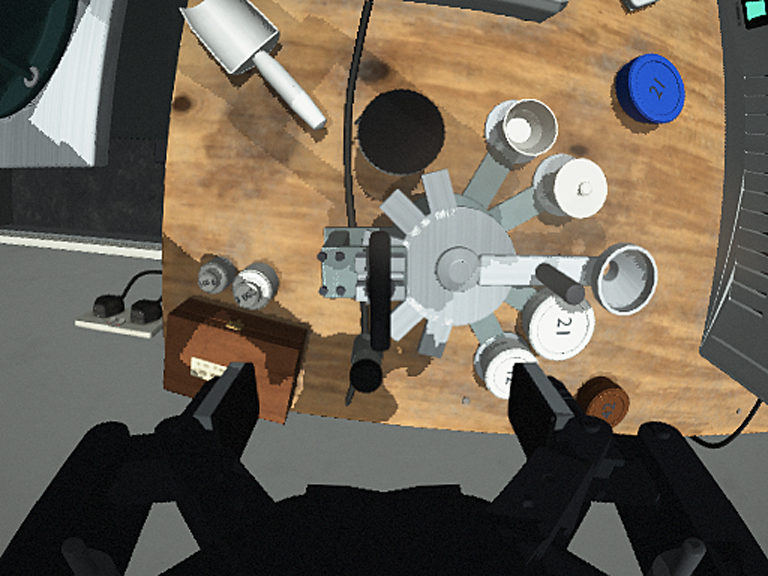

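Run:
```python
from bench import manip
from h import *
def p(n):
    s=manip.state();print(n,round(s["time_s"],2),s["ee_pos"].round(2),s["wrist_force"].round(1),s["torque"].round(2),round(s["gripper_width"],1))
p("0");manip.pause(.05);p("1")
manip.servo_line([435.5,-212.5,122],speed=100);p("dn");manip.pause(.1);p("dn")
manip.clamp();p("clamp")
manip.servo_line([435.5,-212.5,130],speed=40);p("up8")
manip.servo_line([435.5,-212.5,138.5],speed=40);manip.pause(.1);p("up16")
```

```text
0 4.26 [ 437.12 -212.46  221.92] [-0.4  0.4 -0.2] [-0.03 -0.02 -0.  ] 85.7
1 4.31 [ 436.84 -212.34  221.49] [-0.2 -0.8  0.2] [ 0.04  0.03 -0.02] 85.3
dn 5.44 [ 436.02 -212.81  122.88] [ 0.3 -0.1 -0.3] [ 0.   -0.01  0.02] 84.9
dn 5.54 [ 436.07 -212.86  123.02] [ 0.5  0.6 -0.3] [-0.02 -0.05 -0.01] 85.1
clamp 6.22 [ 435.67 -212.52  122.24] [0.3 0.  1. ] [ 0.08 -0.03  0.01] 9.4
up8 6.57 [ 435.33 -212.35  129.06] [ 2.2 -0.5 -7.7] [-0.18 -0.51  0.04] 9.5
up16 7.03 [ 435.29 -212.32  137.95] [  3.   -1.6 -10.6] [-0.22 -0.54  0.01] 9.7
```

Run:
```python
from bench import manip
from h import *
import cv2
def p(n):
    s=manip.state();print(n,round(s["time_s"],2),s["ee_pos"].round(2),s["wrist_force"].round(1),s["torque"].round(2),round(s["gripper_width"],1))
for t in(-.35,-.75,-1.15):
    manip.move_ptp([435.5,-212.5,138.5],down(.117+t));p(t)
manip.servo_line([435.5,-212.5,135],speed=30);p("low")
manip.ungrasp();p("open");manip.pause(.3)
manip.servo_line([435.5,-212.5,220],speed=120);manip.pause(.1);p("up")
c=wrist(manip)
cv2.imwrite("pics/w3.png",cv2.resize(c["frame"],(768,576),interpolation=2)[:,:,::-1])
for z in(130,142):print(z,wproj(c,[435.5,-212.5,z+8])*1.5)
```

```text
-0.35 7.46 [ 435.64 -212.39  138.33] [  3.1  -1.  -10.1] [-0.15 -0.76 -0.02] 9.3
-0.75 7.92 [ 436.01 -212.55  138.58] [  6.   -1.5 -11. ] [-0.27 -0.85 -0.04] 9.6
-1.15 8.39 [ 436.3  -212.86  138.77] [  5.7  -2.6 -10.5] [-0.36 -0.94  0.01] 9.2
low 8.66 [ 436.29 -212.86  135.22] [ 5.7 -1.9 -8.8] [-0.32 -0.89 -0.02] 9.5
open 9.38 [ 435.44 -212.48  135.03] [-0.9  1.5 -0.1] [-0.    0.06 -0.02] 85.4
up 10.63 [ 434.95 -212.14  218.62] [ 0.4  0.2 -0.4] [ 0.    0.   -0.01] 85.5
130 [384.75794542 295.0048426 ]
142 [384.77848011 301.63817855]
```

View pics/w3.png

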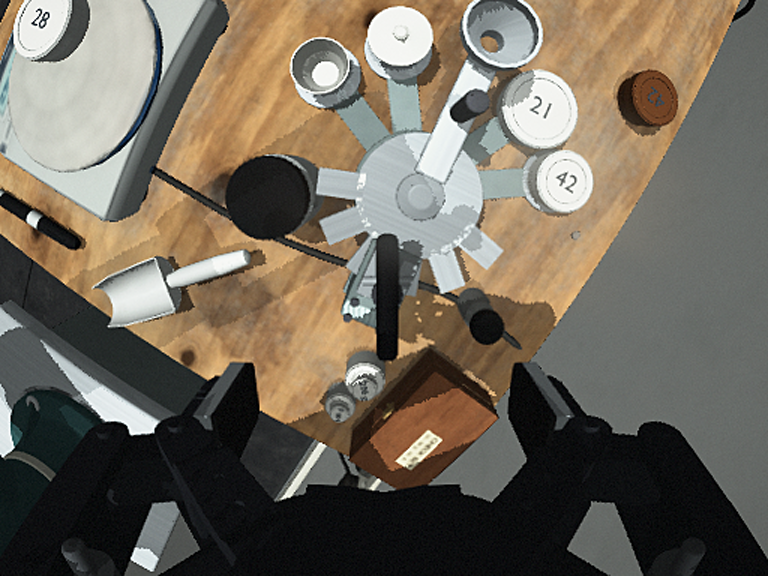

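Plunger stays out: the bar is twisted, appears longer (124 vs 107 px at the same height, so raised), and the arm is still in the middle. Now push.

```bash
cat >> h.py <<'E'
AX=np.array([490.3,-206.1]);YAW=.117
def at(th,x,y):
    a=YAW+th;return AX+np.array([[np.cos(a),-np.sin(a)],[np.sin(a),np.cos(a)]])@[x,y]
E
python3 - <<'E'
from bench import manip
from h import *
import cv2,pickle
def p(n):
    s=manip.state();print(n,round(s["time_s"],2),s["ee_pos"].round(2),s["wrist_force"].round(1),s["torque"].round(2))
manip.clamp()
q=at(0,62,-45);manip.move_ptp([*q,190],down(YAW));
manip.servo_line([*q,121],speed=120);p("app")
manip.servo_line([*at(0,62,-20),121],speed=60);p("near")
for th in np.linspace(0,1.0,8):
    manip.servo_line([*at(th,62,-18),121],speed=50,rot=down(YAW+th));p(th)
q=at(1.0,62,-30);manip.servo_line([*q,121],speed=60);
manip.servo_line([*q,200],speed=150);manip.pause(.15);p("up")
c=wrist(manip);pickle.dump(c,open("w4.pkl","wb"))
cv2.imwrite("pics/w4.png",cv2.resize(c["frame"],(768,576),interpolation=2)[:,:,::-1])
E
```

```text
app 13.19 [ 557.51 -243.82  121.95] [0.  0.2 0.2] [ 0.06 -0.04 -0.01]
near 13.76 [ 554.28 -218.29  121.21] [ 0.1  0.1 -0.7] [0.02 0.03 0.  ]
0.0 14.01 [ 553.99 -216.93  120.97] [0.4 0.3 0. ] [-0.11  0.04 -0.03]
0.14285714285714285 14.34 [ 554.77 -207.76  120.99] [-0.  -1.4 -0.8] [-0.2   0.   -0.01]
0.2857142857142857 14.68 [ 554.27 -198.43  120.97] [-0.9 -0.4 -0.3] [-0.18  0.03 -0.  ]
0.42857142857142855 15.01 [ 552.61 -189.29  120.98] [-0.5 -0.7  0.4] [-0.12  0.01  0.05]
0.5714285714285714 15.34 [ 549.61 -180.59  120.99] [ 1.2 -0.7  0.1] [-0.15  0.02 -0.03]
0.7142857142857142 15.68 [ 545.4  -172.44  121.05] [-0.1 -1.6  0.4] [-0.15 -0.05 -0.03]
0.8571428571428571 16.01 [ 540.05 -164.93  121.01] [-0.1 -0.8  0.1] [-0.13 -0.06 -0.01]
1.0 16.34 [ 533.71 -158.27  121.07] [ 0.1 -0.8 -0.7] [-0.17 -0.03  0.01]
up 17.52 [ 543.59 -163.19  198.05] [-0.  -0.  -0.1] [ 0.    0.01 -0.02]
```

View pics/w4.png

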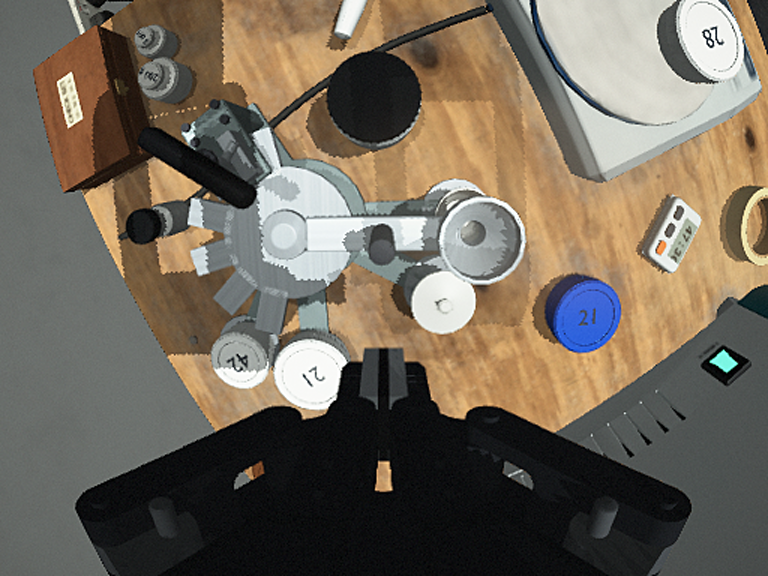

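Funnel is now at (482,239), over the open crucible (its rim peeks out at (455,190)); hub at (286,233), post top (382,256).

Run:
```python
import pickle
from h import *
c=pickle.load(open("w4.pkl","rb"))
h=wonz(c,286/1.5,233/1.5,80)[:2]
for n,u,v,z in(("fun",482,239,104),("post",381,255,137),("lid",443,300,45)):
    w=wonz(c,u/1.5,v/1.5,z)[:2]
    for b in(h,AX): e=w-b;print(n,w,np.hypot(*e),np.arctan2(e[1],e[0])-YAW)
print(h)
```

```text
fun [540.52861264 -98.95707258] 116.96727945102256 1.0012393182582082
fun [540.52861264 -98.95707258] 118.33224592011314 1.0154187116755948
post [ 518.12632072 -151.97697496] 59.56647173854224 0.9502366254481249
post [ 518.12632072 -151.97697496] 60.857258929672184 0.9789079936465364
lid [ 583.79332411 -134.5279025 ] 117.30526156279318 0.518410252410226
lid [ 583.79332411 -134.5279025 ] 117.74364863440341 0.5363674785643946
[ 489.38273266 -204.14948401]
```

Run:
```python
from bench import manip
from h import *
import cv2,pickle
def p(n):
    s=manip.state();print(n,round(s["time_s"],2),s["ee_pos"].round(2),s["wrist_force"].round(1),s["torque"].round(2),round(s["gripper_width"],1))
q=at(1.0,62,-30);manip.servo_line([*q,121],speed=150);
manip.servo_line([*at(1.0,62,-19),121],speed=60)
manip.servo_line([*at(1.035,62,-18),121],speed=30,rot=down(YAW+1.035));manip.pause(.15);p("push")
q=at(1.0,62,-30);manip.servo_line([*q,121],speed=60);manip.servo_line([*q,210],speed=150)
manip.ungrasp()
T=[435.5,-212.5];Y=YAW-1.15
manip.move_ptp([*T,220],down(Y));manip.pause(.1)
manip.servo_line([*T,134],speed=120);manip.pause(.15);p("dn")
manip.clamp();p("clamp")
manip.servo_line([*T,138],speed=40);p("up")
for t in(-.75,-.35,0):
    manip.move_ptp([*T,138],down(YAW+t));p(t)
manip.servo_line([*T,131],speed=30);manip.pause(.1);p("low")
```

```text
push 18.98 [ 532.45 -157.05  121.46] [ 2.2 -0.5  1.3] [-0.13 -0.19 -0.02] -0.0
dn 23.76 [ 436.17 -212.91  135.26] [ 0.7 -0.4 -1. ] [-0.04  0.01  0.02] 85.7
clamp 24.43 [ 436.01 -213.26  134.32] [ 1.5 -3.4  0.1] [-0.48 -0.29 -0.02] 9.0
up 24.68 [ 435.56 -212.93  136.19] [ 4.5 -4.9 -9.3] [-0.83 -0.8   0.05] 9.1
-0.75 25.15 [ 435.45 -212.88  135.8 ] [ 4.7 -4.7 -9.5] [-0.79 -0.76  0.03] 9.6
-0.35 25.62 [ 435.34 -212.84  135.76] [ 3.4 -4.6 -9.4] [-0.77 -0.77  0.01] 9.0
0 26.04 [ 435.23 -212.85  135.74] [ 3.7 -5.  -9.6] [-0.83 -0.73  0.06] 9.1
low 26.52 [ 435.34 -212.87  129.39] [ 3.1 -3.3 -7.3] [-0.8  -0.53 -0.01] 9.2
```

Run:
```python
from bench import manip
from h import *
import cv2,pickle
def p(n):
    s=manip.state();print(n,round(s["time_s"],2),s["ee_pos"].round(2),s["wrist_force"].round(1),s["torque"].round(2),round(s["gripper_width"],1))
T=[435.5,-212.5]
for z in(128,125,123.5):manip.servo_line([*T,z],speed=30);manip.pause(.1);p(z)
manip.ungrasp();p("open")
manip.servo_line([*T,220],speed=120);manip.pause(.2);p("up")
c=wrist(manip);pickle.dump(c,open("w5.pkl","wb"))
cv2.imwrite("pics/w5.png",cv2.resize(c["frame"],(768,576),interpolation=2)[:,:,::-1])
```

```text
128 26.88 [ 435.37 -212.88  126.83] [ 3.  -3.7 -6.7] [-0.78 -0.5  -0.03] 9.1
125 27.23 [ 435.4  -212.89  124.16] [ 2.6 -4.6 -6.4] [-0.8  -0.48 -0.04] 9.4
123.5 27.57 [ 435.4  -212.86  122.9 ] [ 3.  -3.5 -5.2] [-0.79 -0.47  0.02] 9.1
open 28.29 [ 435.47 -212.46  123.54] [0.3 0.1 0.4] [ 0.08 -0.03 -0.02] 85.5
up 29.45 [ 435.1  -212.25  218.95] [-0.4 -0.6  0.8] [ 0.03  0.04 -0.01] 85.2
```

View pics/w5.png

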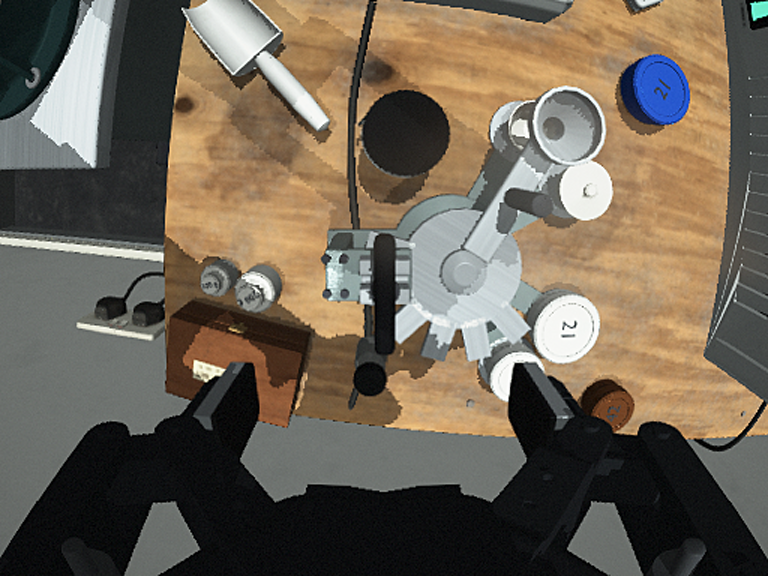

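Run:
```python
import pickle,cv2
from h import *
for f in("w2.pkl","w5.pkl"):
    c=pickle.load(open(f,"rb"))
    m=(c["frame"].max(2)<45).astype(np.uint8);n,l,st,ce=cv2.connectedComponentsWithStats(m)
    for i in range(1,n):
        if abs(ce[i][0]-254)<8 and abs(ce[i][1]-197)<8 and st[i,4]>300:
            print(f,st[i],ce[i],"pred len",wproj(c,AX[:0].tolist() or [*at(0,-55,-35),138])-wproj(c,[*at(0,-55,35),138]),wproj(c,[*at(0,-55,-35),147])-wproj(c,[*at(0,-55,35),147]))
            ys,xs=np.where(l==i);print(" width",st[i,4]/st[i,3], np.polyfit(ys,xs,1))
h=wonz(c,463/1.5,272/1.5,80)[:2]
for n,u,v,z in(("fun",570,126,104),("post",540,205,137),("lid",586,191,45)):
    w=wonz(c,u/1.5,v/1.5,z)[:2]
    for b in(h,AX): e=w-b;print(n,w,np.hypot(*e),np.arctan2(e[1],e[0])-YAW)
```

```text
w2.pkl [244 154  17  81 983] [252.491353   196.96846389] pred len [-2.2318129e-02  8.0071676e+01] [-1.69815602e-02  8.26659525e+01]
 width 12.135802469135802 [2.62625716e-02 2.47318455e+02]
w5.pkl [ 247  156   17   82 1002] [255.61776447 198.69361277] pred len [-0.15714245 80.94997247] [-0.16777608 83.59587821]
 width 12.21951219512195 [1.65331789e-02 2.52332727e+02]
fun [538.88640971 -98.35076536] 118.72547178034932 1.0167174758775213
fun [538.88640971 -98.35076536] 118.19702523514982 1.030176628593012
post [ 513.96097603 -150.52897664] 60.90363864564216 1.0248530752605538
post [ 513.96097603 -150.52897664] 60.398513420164406 1.0512660250292305
lid [ 585.09988639 -136.3179725 ] 118.9541679769471 0.5079726877756369
lid [ 585.09988639 -136.3179725 ] 117.71384719266618 0.5175444401254188
```

Bar length matches home (82 px against 81 predicted home and 83.6 if standing on the disc). The spring force was about 5 N at the end, and the arm angle agrees with the +60° notch. Handing in.

Run:
```python
from bench import manip
manip.hand_in();print(manip.state()["time_s"])
```

```text
the job is handed in; nothing more can be done
the job is handed in; nothing more can be done
```

The funnel now stands over the open crucible, which was on the +60° pad, and the plunger is back down in that notch. I handed the job in at about 29.5 s on the robot's clock. The interface gives no verdict.

I pulled the plunger about 16 mm, twisted it −1.15 rad and let go. It stayed out with the arm still in the middle. I then pushed the post to swing the arm to about 1.04 rad, twisted the plunger back to 0, lowered it and released it.

Last checks:
- **Plunger:** it came down about 11.5 mm from its resting height to within about 1 mm of home. The spring was still pulling with about 5 N just before I let go, which matches home. In the final picture the bar is 82 px long. The calculation gives 81 px if it is home and 83.6 px if the pin were standing on the disc.
- **Arm angle:** the last picture gives 1.02–1.05 rad against the notch at 1.047. The angle from the funnel to the lidded crucible is 0.51 rad against an expected 0.524, within measuring error.
- **Surroundings:** the vessels and nearby bystanders showed no visible movement in the last picture, and the robot was clear of everything. The far-left tape was outside that picture and the timer was barely in it, but the arm stayed well away from them.

Two measurements disagreed earlier on. My hand-picked points for the small tin (partly hidden) and the post top were 6–7 mm off in the first fit, so I gave them little weight. I did not test the lock by pushing the arm afterwards.

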